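# Load and wedge the drilling jig with a push stick

## Task

Load the wooden blank into the drilling jig for drilling: with the yellow push stick, bring it flat against the long fence, then feed it along the fence, without letting it leave the fence, under the clear plate until it is fully home against the end stop. Then push the dark wedge in between blank and cheek with the stick until it jams tight, and stand the stick upright in its holder again. Touch blank and wedge only with the stick, never with the gripper, and leave the oil can, the tin and the box where they are.

Things in the scene. Friction and masses are not known exactly. Their poses are not given: they have to be found in the camera images.
- jig_corner (a point): Drilling jig, fixed: plywood base 18 mm thick. Point: on the base's top, in the corner of fence face (pale rail, 36 mm high, 30 thick, along y = 0) and end stop face (dark, 36 high, at x = 0). x runs along the fence in feed direction, y away from the fence, z up. Base: x -420 to 30, y -40 to 135 mm; the fence is as long. A seated blank has its centre at x -55, y 28 mm here.
- plate_edge (a point): Middle of the lower entry edge of the jig's clear plate (8 mm thick), 55 mm above the base, above the blank's path, at x -128 mm of jig_corner (axes alike). Plate: from here 108 mm on along x, y -58 to +74 mm. Two 18 mm bushes hang 9 mm below it, 44 and 96 mm in. A seated blank's tail lies 18 mm inside this edge, so a stick pushing it home must slope about 35 to 45 degrees.
- cheek_end (a point): Infeed end of the cheek's inner face, on the base (x -150, y 85.5 mm of jig_corner, axes alike). The cheek is a fixed pale rail 36 mm high, 28 thick; from here its face runs 140 mm along x and slants towards the fence, 1 mm in 8. The wedge slides along this face. When tight its tail stands about 20 mm out (x -20 mm here); a push of 5 to 15 N jams it.
- blank_mid (a point): Blank: brown hardwood block 110 (x) x 56 (y) x 40 (z) mm with pencil lines on top, 0.2 kg, lying flat on the base at its infeed end, up to 42 mm off the fence and askew by up to 13 degrees. The point is its centre, 20 mm above its underside. x points roughly to the stop.
- wedge_mid (a point): Wedge: dark wood, 110 mm long (x, nose to the stop), 30 high, 18 wide at the nose (its inner corner bevelled), 32 at the tail, 0.08 kg, loose on the base beside the cheek, 50 to 70 mm short of tight. Point: half-way along and up, 12.4 mm from the straight face that looks at the fence; the tail is 55 mm behind it, and the tail's middle 3.5 mm to +y. Tight: about x -115, y 68.5 mm of jig_corner.
- stick_mid (a point): Push stick: yellow flat bar 175 mm long (z, up), 14 thick (x), 36 wide (y); lowest 30 mm in a black rubber boot 18 x 40 mm; 0.09 kg, same from both faces. Point: its centre, 87.5 mm above the foot. Stands upright and loose in its holder; grip it firmly across the 14 mm thickness, about 40 mm above this point.
- holder_floor (a point): The stick's holder, fixed to the bench: a pale wooden sleeve, open at the top, 34 mm (x) by 60 mm (y) inside, walls 10 mm, rim 60 mm above the bench, on a foot 90 x 116 mm. The point is the centre of its inner floor, 8 mm above the bench; z up.
- oil_can: Brass thumb oil can with a long spout, 74 mm wide, 186 mm high, loose; stays where it is. Origin under its centre.
- brass_tin: Small brass tin, 58 mm wide, 39 mm high, loose; stays where it is. Origin under its centre.
- screw_box: Pale cardboard box, 72 x 107 x 43 mm, loose; stays where it is. Origin under its centre.

How it is judged (in metres and radians):
On the way, in this order (a step that is already met when the one before it is completed fails the run):
1. the blank lies flat against the fence, not yet under the plate (y of blank_mid in the frame of jig_corner below 0.032 m and angle between the x axis of blank_mid and the x axis of jig_corner, either way round below 0.06 rad and x of blank_mid in the frame of jig_corner below -0.18 m), for 0.2 s.
2. the blank is home: against the end stop and the fence (x of blank_mid in the frame of jig_corner above -0.059 m and y of blank_mid in the frame of jig_corner below 0.032 m and angle between the x axis of blank_mid and the x axis of jig_corner, either way round below 0.05 rad), for 0.2 s.
3. the wedge is pushed in tight between blank and cheek (x of wedge_mid in the frame of jig_corner above -0.123 m and contact force between wedge and blank above 0.5 N), for 0.2 s.
At the end, for the whole second after the job is handed in: Blank within 4 mm of end stop and of fence, parallel to it within 3 degrees; wedge flat on the base, within 8 mm along its length of its tight place and pressing on the blank; push stick at rest on its holder's floor, within 14 degrees of upright (all of step 2 and all of step 3 and z of blank_mid in the frame of jig_corner below 0.024 m and z of wedge_mid in the frame of jig_corner below 0.02 m and horizontal distance between stick_mid and holder_floor below 0.025 m and z of stick_mid in the frame of holder_floor below 0.096 m and angle between stick_mid's own z axis and vertical below 0.25 rad and linear speed of push_stick below 0.02 m/s); the robot touches nothing.
It fails at once if the blank leaves the fence by more than 8 mm on its way along it (x of blank_mid in the frame of jig_corner above -0.25 m and y of blank_mid in the frame of jig_corner above 0.036 m).
It fails at once if the gripper touches the blank or the wedge (contact force between any of the arm, the fingers and blank above 1 N or contact force between any of the arm, the fingers and wedge above 1 N).
It fails at once if the oil can, the tin or the box is moved by more than 20 mm (distance of any of oil_can, brass_tin, screw_box from where it was at the start of the episode above 0.02 m).
It also fails if it takes over 70 s, if anything falls off the work surface, if the arm or the gripper's body presses on something with over 40 N, if the wrist force passes 120 N, or if a joint passes its speed limit or range.

## Robot

A 7-joint arm with a two-finger parallel gripper is mounted at the origin on a cart in front of the work surface, level with it; the furniture and walls round the work are solid. World frame = base frame: x ahead of the robot, y to its left, z up, the work surface at z = 0. Lengths are in mm, angles in rad, forces in N, time in s.
With the tool pointing down it reaches from about 400 to 875 mm from the base axis. Payload 4.4 kg.
Tool frame: the origin (TCP) lies where the fingers leave the gripper's body, on its centre line; the fingertips stand 73 mm ahead of it and the grasp point (between the pads) lies 54 mm ahead of it; z points along the fingers, y is the line along which they close (so a half turn about z gives the same grasp; the last joint's range is limited). The gripper opens to 85 mm and grips with 20 to 120 N. Pads are 22 mm wide; open, the fingers measure 114 mm over their backs; the gripper's body (76 mm by 85 mm) begins 54 mm behind the grasp point. The pads swing forward as they close: fully open they stand 13 mm farther back than shut.
Start: joints at [1.14, 0.628, 0.038, 1.517, -0.027, 0.996, -0.02], TCP at [231.921, -607.231, 303.913] pointing down, gripper open.
Joint ranges: [-3.06, 3.06], [-0.37, 2.12], [-1.25, 1.32], [0.18, 2.47], [-1.1, 4.24], [0.23, 1.98], [-2.94, 2.94]. Speed limits (rad/s): [2.57, 2.57, 3.14, 3.14, 3.14, 3.14, 3.14].

## Interface

Orientations are given as [roll, pitch, yaw] about the fixed x, y, z axes, in that order (R = Rz(yaw) Ry(pitch) Rx(roll)).
In Python, from cell import ctrl gives the robot as it stands.
- The arm moves only by the tool send_rows, never from a script. Its argument "rows" is a list that holds one entry, the list of rows, each a list of 6 numbers: the shift along the tool's x, y, z in cm, then the turn, a rotation vector about the tool's x, y, z in rad. In form: [[[tx, ty, tz, wx, wy, wz], ...]]. A call has 1 to 10 rows; each row is the pose to reach, as a shift and turn from the pose commanded when the call began, along the tool's axes at that moment; what a row does not reach only later rows make up. A row lasts 1/10 s, in which the tool goes at most 50 mm and 8.59 degrees, less where a joint would pass 70% of its speed; a pose out of reach is approached as far as the arm can. A call with a gripper value outside its range is refused whole. "grip" is the closure in counts, from 0 (fully open) to 255 (shut), set as the call begins (left out, the last holds). The fingers move at their own pace and stop on an object; the grip force is fixed at half the most. Time passes only in rows, so rows that repeat a pose let the fingers close. It gives the time, the measured TCP pose, the force, the opening and the grip force at its end, in the units of the state.
- ctrl.read_state(): the state, without advancing time (a new reading comes with each control period).
- ctrl.get_image(name): name is "scene" or "top" or "wrist"; returns a dict with "pixels" (480x640x3 uint8, red, green, blue), "fx", "fy", "cx", "cy" (pixels), "extrinsics" (4x4, takes a point from camera to world coordinates); the wrist camera has in their place "mount" (4x4, takes a point from camera to tool coordinates, whose origin is the TCP and whose axes are the flange's). Camera axes: x right, y up, looking along -z (the intrinsics and any distortion apply to the point x, -y, -z); pixel columns grow to the right and rows downward; lengths in mm; the calibration is good to about 2 mm. The wrist camera is an equidistant fisheye: a pixel r from the principal point sees the ray r / f radians off the axis. A picture is of the moment at which its call begins: read the wrist's pose just before it. There is no depth.
- ctrl.finish_job(): hands the job in; it is judged then, once.
The state is a dict: "clock": time; "qpos": joint angles; "qd": joint speeds; "tau": joint torques, N m; "eef_pos": TCP position; "tool_rot": TCP orientation; "force": force on the tool from outside, world axes, zero at the start; "torque": the same for the moment, N m; "width": finger opening in mm; "gripper_force": force on a finger pad.
Only numpy, scipy, OpenCV 4.12 (cv2) and the standard library are available. Lean on these libraries where they do the work, as an engineer would, in place of code of your own. Each camera call takes 0.05 s, during which the arm holds its last target. There are 200 camera calls.

## Working session

There is one attempt and no reset: what is moved stays moved. The work goes in short steps, Python scripts to look and compute and a tool call to move; the robot and the scene stay as the last step left them, time stands still between calls to the robot, and variables do not carry over. Pictures are saved under pics/ and viewed, at most 10 in all, crops included, and the job is handed in when it is done.

Besides the shell and the picture viewer there is one more tool, called in YAML: its name, and indented under it one key for each argument. send_rows: Moves the arm, as the interface text tells. Its arguments: {"type":"object","properties":{"rows":{"type":"array","items":{"type":"array","items":{"type":"array","items":{"type":"number"}}}},"grip":{"type":"number"}},"required":["rows"]}

```bash
mkdir -p pics; ls; cat > h.py <<'E'
import numpy as np, cv2, json
from cell import ctrl
from scipy.spatial.transform import Rotation as R
def grab(n,fn):
    im=ctrl.get_image(n); cv2.imwrite('pics/'+fn,cv2.cvtColor(np.asarray(im['pixels'],np.uint8),cv2.COLOR_RGB2BGR))
    np.savez('pics/'+fn+'.npz',**{k:np.asarray(v) for k,v in im.items()}); return im
def ray(im,u,v):
    E=np.array(im['extrinsics']); d=np.array([(u-im['cx'])/im['fx'],-(v-im['cy'])/im['fy'],-1.0])
    return E[:3,3],E[:3,:3]@d
def onz(im,u,v,z):
    o,d=ray(im,u,v); return o+d*(z-o[2])/d[2]
def proj(im,p):
    E=np.array(im['extrinsics']); c=E[:3,:3].T@(np.array(p)-E[:3,3]); return im['cx']+im['fx']*c[0]/-c[2], im['cy']-im['fy']*c[1]/-c[2]
E
python3 - <<'E'
from h import *
for n in('top','scene'):
    im=grab(n,n+'0.png'); print({k:v for k,v in im.items() if k!='pixels'})
s=ctrl.read_state(); print(s)
E
```

```text
pics
{'fx': 607.573976513878, 'fy': 607.573976513878, 'cx': 319.2021667691118, 'cy': 233.39308591126988, 'extrinsics': array([[-6.09149917e-02,  9.64755588e-01, -2.56000039e-01,
         1.74572009e+02],
       [-9.98135662e-01, -5.78964040e-02,  1.93185375e-02,
         5.62760694e+01],
       [ 3.81618528e-03,  2.56699557e-01,  9.66483716e-01,
         1.60393179e+03],
       [ 0.00000000e+00,  0.00000000e+00,  0.00000000e+00,
         1.00000000e+00]])}
{'fx': 514.1794383911275, 'fy': 514.1794383911275, 'cx': 322.3348264510506, 'cy': 241.61407996769213, 'extrinsics': array([[-6.45230765e-01,  5.16871915e-01, -5.62601710e-01,
        -8.89554423e+01],
       [-7.63978051e-01, -4.32814199e-01,  4.78549272e-01,
         6.20252801e+02],
       [ 3.84667056e-03,  7.38590071e-01,  6.74143835e-01,
         9.20177933e+02],
       [ 0.00000000e+00,  0.00000000e+00,  0.00000000e+00,
         1.00000000e+00]])}
{'clock': 0.1, 'qpos': array([ 1.14019052,  0.62928938,  0.03843391,  1.51824563, -0.02700532,
        0.99628619, -0.02000504]), 'qd': array([-7.10169402e-04, -1.71072690e-03, -6.27606570e-05, -1.09546867e-03,
        8.80457852e-04, -1.73186097e-03,  2.66421047e-04]), 'tau': array([ 3.42277155e-03, -5.64534581e+01,  1.23045199e+00, -1.93975031e+01,
        1.12226175e-02,  5.33372979e-03, -9.72621716e-08]), 'eef_pos': array([ 231.78516498, -606.81638624,  303.06471522]), 'tool_rot': array([-3.13988164e+00,  7.75116006e-06,  3.64807152e-01]), 'force': array([ 1.00765024,  0.38953125, -0.22666281]), 'torque': array([0.03762955, 0.0168175 , 0.01530044]), 'gripper_force': 0.0, 'width': 85.47090378188994}
```

View pics/top0.png

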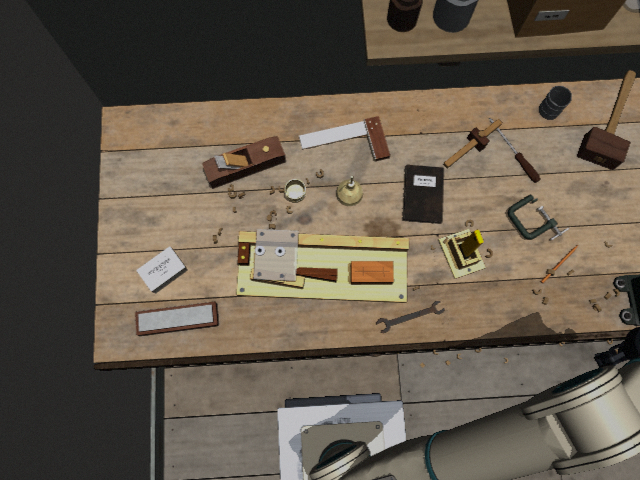

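View pics/scene0.png

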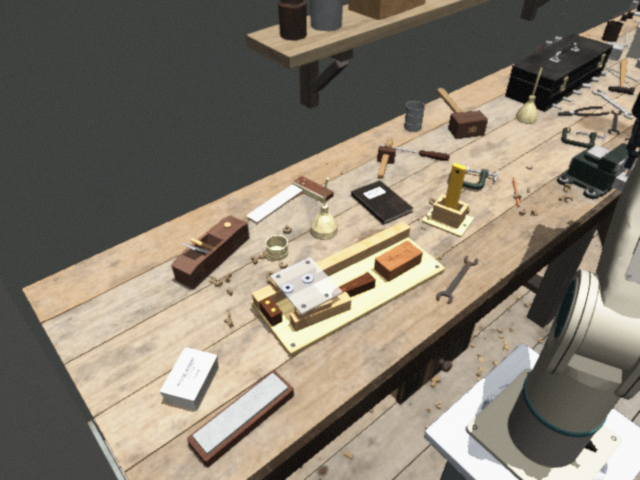

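The top view shows the jig at (237–409, 233–302) with the stop on the left, so the feed direction is about world +y. The blank is at (372,272), the wedge at (317,273) and the stick in its holder at (465,248). I'll enlarge the jig and holder.

```bash
python3 - <<'E'
from h import *
a=cv2.imread('pics/top0.png')
c=a[225:305,230:330]; d=a[225:305,340:500]
A=cv2.resize(c,None,fx=5,fy=5,interpolation=cv2.INTER_CUBIC);B=cv2.resize(a[225:305,330:490],None,fx=5,fy=5,interpolation=cv2.INTER_CUBIC)
cv2.imwrite('pics/c.png',np.vstack([A[:, :500].copy() if 0 else cv2.resize(c,(500,400)),][0:1]))
out=cv2.resize(a[225:305,230:490],(780,240),interpolation=cv2.INTER_CUBIC)
b=cv2.imread('pics/scene0.png')[155:350,250:480]
cv2.imwrite('pics/c.png',np.vstack([out,cv2.resize(b,(780,360),interpolation=cv2.INTER_CUBIC)[:360]]))
hsv=cv2.cvtColor(a,cv2.COLOR_BGR2HSV)
for p in [(372,272),(317,275),(478,238),(330,290),(330,242),(245,250),(465,250)]: print(p,hsv[p[1],p[0]])
E
```

```text
(372, 272) [ 13 180 174]
(317, 275) [ 10 183  85]
(478, 238) [ 29 255 188]
(330, 290) [ 30  66 193]
(330, 242) [ 22 113 194]
(245, 250) [ 11 189  85]
(465, 250) [ 22 224  49]
```

View pics/c.png

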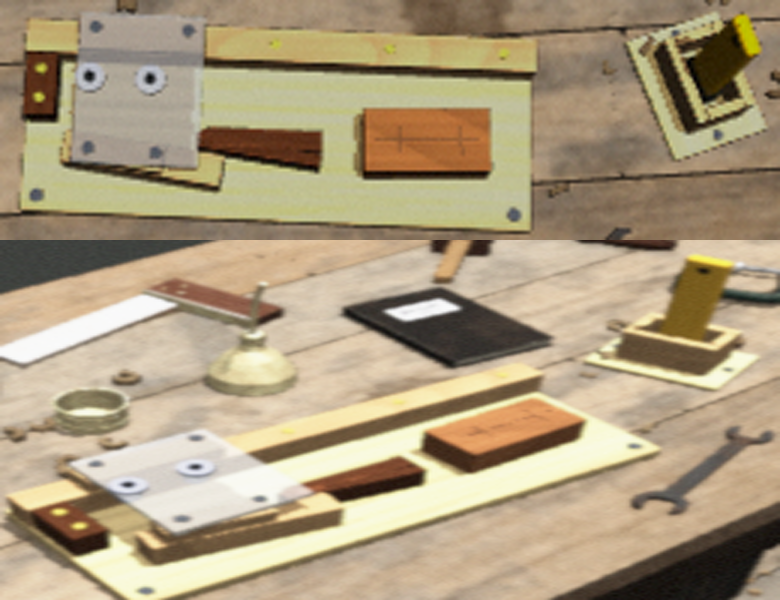

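The crop shows the fence's inner top edge from (25,53) to (536,72), the stop's face at u≈57, the blank at (364–490, 108–175) and the wedge tail at (321,130–170). The stick leans in its holder, with its top at (745,35). I'll compute positions from these.

```bash
python3 - <<'E'
from h import *
im=dict(np.load('pics/top0.png.npz')); im2=dict(np.load('pics/scene0.png.npz'))
px=lambda u,v:(230+(u+.5)/3-.5,225+(v+.5)/3-.5)
P=lambda u,v,z: onz(im,*px(u,v),z)
pts={'fL':(25,53,54),'fR':(536,73,54),'bLn':(22,210,18),'bRn':(531,231,18),'stopTR':(58,57,54),'stopBR':(56,119,54),
 'bl1':(364,108,58),'bl2':(491,111,58),'bl3':(489,174,58),'bl4':(363,171,58),
 'wtail1':(321,131,48),'wtail2':(319,171,48),'wnose':(200,130,48),'cheekend_in':(222,155,54),'cheekend_out':(219,188,54),
 'plateTR':(205,12,81),'plateBR':(199,168,81),
 'h1':(665,36,60),'h2':(723,24,60),'h3':(752,106,60),'h4':(692,130,60), 'hf1':(626,42,8),'hf2':(708,13,8),'hf3':(766,131,8),'hf4':(677,160,8)}
W={k:P(*v) for k,v in pts.items()}
for k,v in W.items(): print(k,v.round(1))
f=W['fR']-W['fL']; print('fence len',np.linalg.norm(f))
f2=W['bRn']-W['bLn'];print('base len',np.linalg.norm(f2))
dx=-(f/np.linalg.norm(f)); dx2=-f2/np.linalg.norm(f2); print(dx,dx2)
x=dx+dx2; x[2]=0; x/=np.linalg.norm(x); y=np.array([-x[1],x[0],0]);
# fence y offset: fence face at fL/fR mean ; base near edge y=135; x: ends -420,30
o_y=np.mean([W['fL']@y,W['fR']@y,(W['bLn']@y-135),W['bRn']@y-135]); print('y ests',[W['fL']@y,W['fR']@y,(W['bLn']@y-135),W['bRn']@y-135])
xs=[W['bLn']@x-30,W['bRn']@x+420,W['fL']@x-30,W['fR']@x+420,W['stopTR']@x,W['stopBR']@x]; print('x ests',xs)
J=x*np.mean(xs)+y*o_y; J[2]=18; print('jig',J,'yaw',np.arctan2(x[1],x[0]))
np.savez('jig.npz',J=J,x=x,y=y)
for k,v in W.items(): print(k,((v-J)@x).round(1),((v-J)@y).round(1))
E
```

```text
fL [573.6 239.8  54. ]
fR [ 528.8 -205.5   54. ]
bLn [441.2 250.4  18. ]
bRn [ 395.9 -193.2   18. ]
stopTR [568.3 211.1  54. ]
stopBR [513.  214.5  54. ]
bl1 [505.8 -52.7  58. ]
bl2 [ 496.5 -162.5   58. ]
bl3 [ 441.5 -155.7   58. ]
bl4 [450.6 -47.8  58. ]
wtail1 [489.8 -14.6  48. ]
wtail2 [454.7 -10.4  48. ]
wnose [497.   90.4  48. ]
cheekend_in [472.6  72.5  54. ]
cheekend_out [444.   76.6  54. ]
plateTR [593.9  80.1  81. ]
plateBR [457.5  92.2  81. ]
h1 [ 553.8 -320.6   60. ]
h2 [ 561.6 -372.8   60. ]
h3 [ 486.9 -388.7   60. ]
h4 [ 469.  -334.1   60. ]
hf1 [ 563.2 -297.4    8. ]
hf2 [ 585.8 -374.9    8. ]
hf3 [ 474.  -413.2    8. ]
hf4 [ 452.6 -330.7    8. ]
fence len 447.53502582554887
base len 445.9869158220304
[ 0.10011459  0.99497591 -0.        ] [ 0.10167757  0.99481741 -0.        ]
y ests [np.float64(-546.5142029918743), np.float64(-546.8657408405204), np.float64(-548.7131134359913), np.float64(-548.362791624591)]
x ests [np.float64(263.68963988078974), np.float64(267.7028616473142), np.float64(266.43352394504507), np.float64(268.89863618564857), np.float64(267.3130423676917), np.float64(265.18241829128556)]
jig [571.7119854  209.92442193  18.        ] yaw 1.4697282384696895
fL 29.9 1.1
fR -417.6 0.7
bLn 27.2 133.9
bRn -418.8 134.3
stopTR 0.8 3.5
stopBR -1.4 58.9
bl1 -268.0 39.1
bl2 -378.1 37.2
bl3 -376.9 92.7
bl4 -268.6 94.5
wtail1 -231.6 58.9
wtail2 -231.0 94.2
wnose -126.4 62.3
cheekend_in -146.7 84.7
cheekend_out -145.5 113.6
plateTR -127.0 -35.2
plateBR -128.6 101.8
h1 -529.7 -35.8
h2 -580.7 -48.7
h3 -604.1 24.0
h4 -551.7 47.3
hf1 -505.6 -42.7
hf2 -580.4 -73.0
hf3 -629.8 34.4
hf4 -549.9 63.9
```

```bash
cat >> h.py <<'E'
_j=np.load('jig.npz'); J,jx,jy=_j['J'],_j['x'],_j['y']
Z=np.array([0,0,1.])
def jig2w(p): return J+p[0]*jx+p[1]*jy+p[2]*Z
def w2jig(w): w=np.asarray(w)-J; return np.array([w@jx,w@jy,w[2]])
def pose():
    s=ctrl.read_state(); return s,np.array(s['eef_pos']),R.from_euler('xyz',s['tool_rot'])
def Rvec(y,z):  # tool rotation from tool y and z axes
    z=z/np.linalg.norm(z); y=y-z*(y@z); y/=np.linalg.norm(y); return R.from_matrix(np.c_[np.cross(y,z),y,z])
def row(p,Rt=None,q=None):
    s,pc,Rc=pose(); Rt=Rc if Rt is None else Rt
    t=Rc.inv().apply(p-pc)/10; r=(Rc.inv()*Rt).as_rotvec()
    print('row',np.r_[t.round(2),r.round(3)].tolist(),'rows>=',round(max(np.linalg.norm(t)/5,np.degrees(np.linalg.norm(r))/8.59),1))
E
python3 - <<'E'
from h import *
im=dict(np.load('pics/top0.png.npz')); px=lambda u,v:(230+(u+.5)/3-.5,225+(v+.5)/3-.5)
for u,v in [(735,18),(747,14),(760,48),(748,54)]: print(onz(im,*px(u,v),183).round(1))
s,p,Rc=pose(); print(Rc.as_matrix().round(3))
row(np.array([518,-354,300]),R.from_euler('xyz',[np.pi,0,np.radians(17)]))
m=ctrl.get_image('wrist'); print(m['mount'],m['fx'],m['cx'],m['cy'])
E
```

```text
[ 535.2 -348.9  183. ]
[ 537.9 -359.   183. ]
[ 509.1 -365.8  183. ]
[ 504.7 -355.5  183. ]
[[ 0.934  0.357 -0.001]
 [ 0.357 -0.934  0.002]
 [-0.    -0.002 -1.   ]]
row [35.76, -13.41, 0.33, -0.002, 0.0, 0.068] rows>= 7.6
[[ 5.96526413e-04  9.45122156e-01  3.26716628e-01  8.48669936e+01]
 [ 9.99999455e-01 -8.43684642e-04  6.14780339e-04 -7.25072996e-01]
 [ 8.56688320e-04  3.26716083e-01 -9.45122144e-01 -6.86221133e+01]
 [ 0.00000000e+00  0.00000000e+00  0.00000000e+00  1.00000000e+00]] 371.64829954431775 319.16687158658607 236.74429094056913
```

send_rows:
  rows:
    - [[12,-4.5,0,0,0,0.02],[24,-9,0,0,0,0.04],[36,-13.6,0,0,0,0.09],[36,-13.6,0,0,0,0.09],[36,-13.6,0,0,0,0.09],[36,-13.6,0,0,0,0.09],[36,-13.6,0,0,0,0.09],[36,-13.6,0,0,0,0.09],[36,-13.6,0,0,0,0.09],[36,-13.6,0,0,0,0.09]]
  grip: 0

```text
clock: 1.15
eef_pos: [520.1, -350.9, 303.5]
tool_rot: [-3.141, 0.001, 0.277]
force: [-0.6, -1.0, -0.5]
width: 85.3
gripper_force: 0.0
```

```bash
python3 - <<'E'
from h import *
s,p,Rc=pose(); print(s['clock'],p,s['tool_rot'],s['force'])
im=grab('wrist','w1.png')
E
```

```text
1.15 [ 520.07243128 -350.91509723  303.47288353] [-3.14115034e+00  8.99921380e-04  2.77071363e-01] [-0.57528744 -1.01785739 -0.54467408]
```

View pics/w1.png

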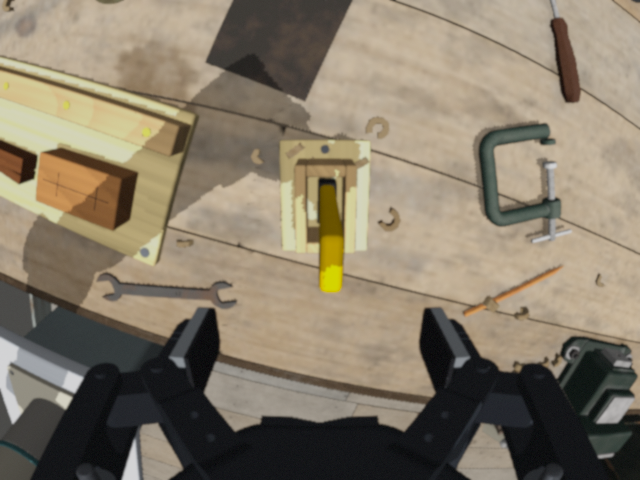

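The wrist view shows the stick almost upright. Its top is at about (331,285), slightly right of the finger mid line (u≈320), and the holder is square to the gripper.

```bash
cat >> h.py <<'E'
def wray(im,u,v,p,Rc):
    M=np.array(im['mount']); a=np.array([u-im['cx'],v-im['cy']]); r=np.hypot(*a); th=r/im['fx']
    d=np.array([np.sin(th)*a[0]/r,-np.sin(th)*a[1]/r,-np.cos(th)]) if r>0 else np.array([0,0,-1.])
    return p+Rc.apply(M[:3,3]), Rc.apply(M[:3,:3]@d)
def wonz(im,u,v,z,p,Rc):
    o,d=wray(im,u,v,p,Rc); return o+d*(z-o[2])/d[2]
E
python3 - <<'E'
from h import *
s,p,Rc=pose(); im=dict(np.load('pics/w1.png.npz'))
a=cv2.imread('pics/w1.png'); h=cv2.cvtColor(a,cv2.COLOR_BGR2HSV)
m=cv2.inRange(h,(24,200,80),(34,255,255)); m[:, :300]=0; m[:,360:]=0
for v in range(175,298,8):
    u=np.flatnonzero(m[v]); 
    if len(u): print(v,u.min(),u.max(),h[v,(u.min()+u.max())//2])
for q in [(319,292,183),(342,292,183),(320,262,183),(342,262,183)]: print(q,wonz(im,*q,p,Rc).round(1), Rc.inv().apply(wonz(im,*q,p,Rc)-p).round(1))
for q in [(280,140,8),(369,140,8),(282,250,8),(367,250,8)]: print(q,wonz(im,*q,p,Rc).round(1))
E
```

```text
191 320 331 [ 24 255 107]
199 321 332 [ 24 255 105]
207 324 335 [ 24 255 104]
215 321 337 [ 24 255 104]
223 321 339 [ 23 255 106]
231 322 339 [ 24 255 103]
239 320 342 [ 25 255 175]
247 321 342 [ 25 255 183]
255 321 341 [ 25 255 182]
263 321 341 [ 25 255 184]
271 320 341 [ 30 255 212]
279 320 341 [ 30 255 212]
287 320 340 [ 30 255 212]
(319, 292, 183) [ 504.9 -355.3  183. ] [-14.1  -1.  120.6]
(342, 292, 183) [ 508.5 -368.   183. ] [-14.1  12.2 120.6]
(320, 262, 183) [ 523.1 -350.7  183. ] [  4.6  -0.4 120.6]
(342, 262, 183) [ 526.4 -362.5  183. ] [  4.6  11.7 120.6]
(280, 140, 8) [ 564.3 -298.8    8. ]
(369, 140, 8) [ 588.1 -382.4    8. ]
(282, 250, 8) [ 453.7 -329.     8. ]
(367, 250, 8) [ 478.1 -415.3    8. ]
```

send_rows:
  rows:
    - [[0.2,0.55,3,0,0,0],[0.2,0.55,6,0,0,0],[0.2,0.55,9,0,0,0],[0.2,0.55,11.3,0,0,0],[0.2,0.55,11.3,0,0,0],[0.2,0.55,11.3,0,0,0]]

```text
clock: 1.8
eef_pos: [522.1, -358.0, 191.2]
tool_rot: [3.141, 0.001, 0.272]
force: [-0.2, -0.1, 1.4]
width: 85.4
gripper_force: 0.0
```

send_rows:
  rows:
    - [[0,0,0,0,0,0],[0,0,0,0,0,0],[0,0,0,0,0,0],[0,0,0,0,0,0],[0,0,0,0,0,0],[0,0,0,0,0,0],[0,0,0,0,0,0],[0,0,0,0,0,0]]
  grip: 255

```text
clock: 2.6
eef_pos: [523.5, -356.7, 191.4]
tool_rot: [3.141, -0.001, 0.275]
force: [0.3, 0.3, 4.3]
width: 13.3
gripper_force: 59.0
```

```bash
cat >> h.py <<'E'
L=183.4
def foot(jp,slope=90.,lift=0):  # row for foot centre (jig coords), stick slope (deg from horizontal), leaning back (-x)
    a=np.radians(slope); z=np.cos(a)*jx-np.sin(a)*Z; y=-np.sin(a)*jx-np.cos(a)*Z
    f=jig2w(jp); row(f-L*z,Rvec(y,z)); return f-L*z
E
python3 - <<'E'
from h import *
print(foot([-323,130,65])); print(foot([-323,130,6]))
E
```

```text
row [-3.93, -27.95, -7.52, 0.001, -0.001, 0.376] rows>= 5.8
[409.78593559 -98.31080382 266.4       ]
row [-3.93, -27.95, -1.62, 0.001, -0.001, 0.376] rows>= 5.7
[409.78593559 -98.31080382 207.4       ]
```

send_rows:
  rows:
    - [[0,0,-2,0,0,0],[0,0,-4,0,0,0],[0,0,-6,0,0,0],[0,0,-8,0,0,0],[0,0,-8,0,0,0]]

```text
clock: 3.1
eef_pos: [524.0, -357.3, 273.1]
tool_rot: [3.138, -0.003, 0.275]
force: [-0.0, 0.0, -0.9]
width: 12.9
gripper_force: 58.6
```

```bash
python3 - <<'E'
from h import *
s,p,Rc=pose(); print(p,s['width'],s['force'])
print(foot([-323,130,65]))
im=grab('wrist','w2.png')
a=cv2.imread('pics/w2.png'); h=cv2.cvtColor(a,cv2.COLOR_BGR2HSV)
m=cv2.inRange(h,(22,200,60),(34,255,255)); m[:, :250]=0; m[:,400:]=0
for v in range(120,330,8):
    u=np.flatnonzero(m[v]); 
    if len(u): print(v,u.min(),u.max())
E
```

```text
[ 524.00989573 -357.25060135  273.09488366] 12.908191059528079 [-0.03457514  0.01992794 -0.90892954]
row [-3.97, -28.02, 0.57, 0.003, -0.003, 0.376] rows>= 5.7
[409.78593559 -98.31080382 266.4       ]
224 311 328
232 309 330
240 308 330
248 307 331
256 307 332
264 307 331
272 307 332
280 305 333
288 305 334
296 302 336
304 301 337
312 301 337
320 300 338
328 300 339
```

View pics/w2.png

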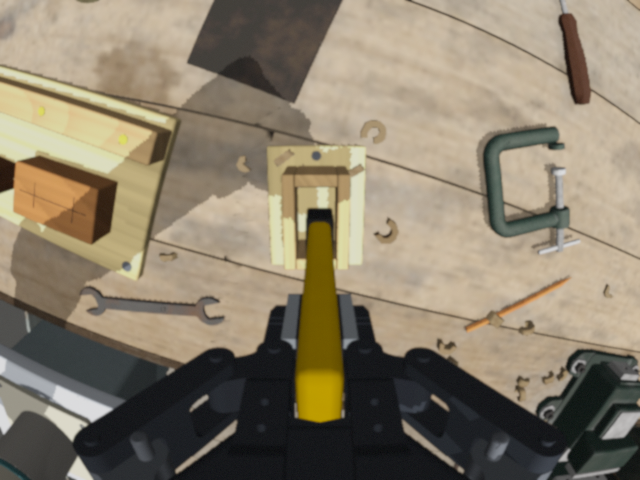

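The stick is held straight, with the boot at (320,215). It hangs clear of the holder.

send_rows:
  rows:
    - [[-0.8,-5.6,0,0,0,0.07],[-1.6,-11.2,0,0,0,0.15],[-2.4,-16.8,0,0,0,0.22],[-3.2,-22.4,0,0,0,0.3],[-4,-28,0,0,0,0.376],[-4,-28,0,0,0,0.376],[-4,-28,0,0,0,0.376],[-4,-28,3,0,0,0.376],[-4,-28,6,0,0,0.376],[-4,-28,6,0,0,0.376]]

```text
clock: 4.15
eef_pos: [406.4, -97.9, 207.8]
tool_rot: [-3.141, 0.008, -0.102]
force: [-0.2, 0.2, -0.6]
width: 12.9
gripper_force: 58.9
```

```bash
python3 - <<'E'
from h import *
s,p,Rc=pose(); print(s['clock'],p,s['width'],s['force'],w2jig(p+Rc.apply([0,0,L])),w2jig(J+Rc.apply([0,1,0])))
im=dict(np.load('pics/w2.png.npz')); M=im['mount']
for q in [(20,0,L),(20,0,L-30),(18,0,60),(-20,0,L)]:
    c=M[:3,:3].T@(np.array(q)-M[:3,3]); a=np.array([c[0],-c[1]]); th=np.arctan2(np.hypot(*a),-c[2]); print(q,(im['cx']+im['fx']*th*a[0]/np.hypot(*a),im['cy']+im['fx']*th*a[1]/np.hypot(*a)))
print(foot([-323,130,6]));print(foot([-323,75.5,6]))
b=grab('top','top1.png'); print(np.round([proj(b,jig2w(q)) for q in [(-323,66,40),(-323,130,6),(0,0,36),(-420,0,36)]],1))
E
```

```text
4.15 [406.43759178 -97.85837684 207.83425445] 12.873390115665627 [-0.16120018  0.23217257 -0.59953613] [-322.85874024  134.85102029    6.44018109] [-9.99999819e-01  5.81341142e-04 -1.53327936e-04]
(20, 0, 183.4) (np.float64(320.53443321861266), np.float64(206.548885469013))
(20, 0, 153.4) (np.float64(320.66427732007446), np.float64(218.55456199191076))
(18, 0, 60) (np.float64(321.36075657774694), np.float64(291.0335734007189))
(-20, 0, 183.4) (np.float64(320.43760341945347), np.float64(259.4771074921057))
row [0.34, 0.01, 0.04, -0.0, 0.008, -0.001] rows>= 0.1
[409.78593559 -98.31080382 207.4       ]
row [5.79, 0.01, -0.0, -0.0, 0.008, -0.001] rows>= 1.2
[ 464.00782028 -103.80964192  207.4       ]
[[372.  271.7]
 [370.4 298.2]
 [249.4 242.4]
 [409.2 248.8]]
```

View pics/top1.png

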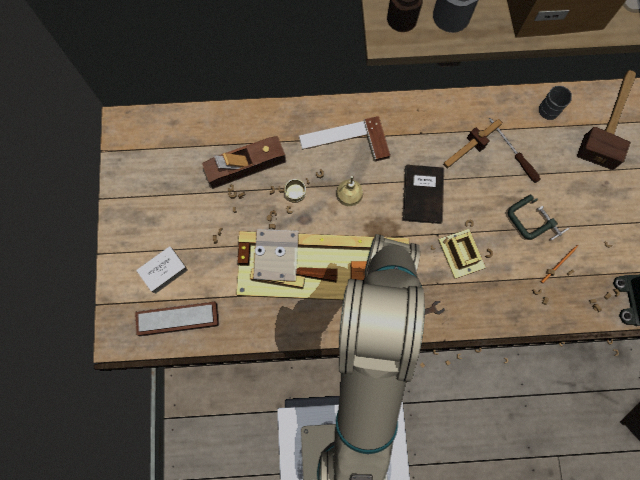

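The arm hides the jig from above, but the computed foot position is consistent with the wrist view. I'll push the blank slowly to the fence.

send_rows:
  rows:
    - [[1,0,0,0,0,0],[1.8,0,0,0,0,0],[2.3,0,0,0,0,0],[2.8,0,0,0,0,0],[3.3,0,0,0,0,0],[3.8,0,0,0,0,0],[4.3,0,0,0,0,0],[4.8,0,0,0,0,0],[5.2,0,0,0,0,0],[5.5,0,0,0,0,0]]

```text
clock: 5.2
eef_pos: [464.3, -103.6, 210.9]
tool_rot: [3.141, -0.001, -0.101]
force: [-2.5, 0.2, 1.7]
width: 13.6
gripper_force: 59.3
```

send_rows:
  rows:
    - [[0.2,0,0,0,0,0],[0.3,0,0,0,0,0],[0.3,0,0,0,0,0],[0.3,0,0,0,0,0]]

```text
clock: 5.6
eef_pos: [466.3, -103.7, 210.8]
tool_rot: [3.142, -0.0, -0.101]
force: [-1.8, 0.4, -1.5]
width: 13.3
gripper_force: 59.1
```

```bash
python3 - <<'E'
from h import *
s,p,Rc=pose(); print(s['clock'],p,s['width'],s['force'],w2jig(p+Rc.apply([0,0,L])))
im=grab('wrist','w3.png')
E
```

```text
5.6 [ 466.32276805 -103.73543878  210.81462029] 13.339838831946052 [-1.78169045  0.43274598 -1.52065568] [-322.70171791   73.195148      9.41462074]
```

View pics/w3.png

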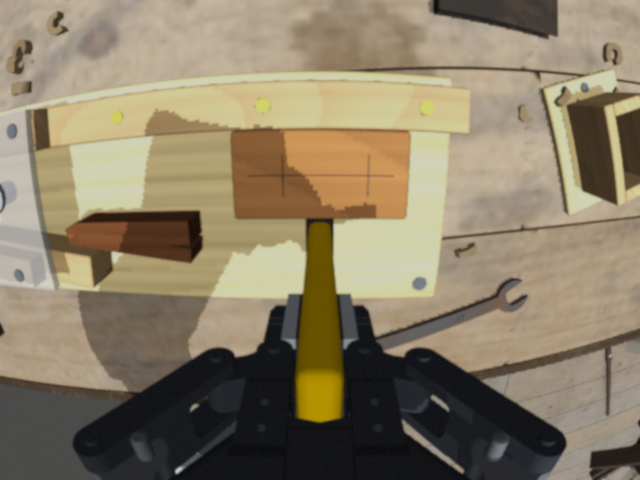

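The blank lies flush on the fence, with its corners at (232,132), (410,131), (407,218) and (235,216). The wedge tail is at (201,211)–(195,262).

```bash
python3 - <<'E'
from h import *
s,p,Rc=pose(); im=dict(np.load('pics/w3.png.npz'))
for n,u,v,z in [('b',232,132,58),('b',410,131,58),('b',407,218,58),('b',235,216,58),('fence',300,134,54),('fence',468,132,54),('fence',160,143,54),('wt',201,211,48),('wt',195,250,48),('wn',68,231,48),('wn2',84,212,48),('cheek',108,262,54),('plate',33,110,73),('plate',58,290,73)]:
    print(n,w2jig(wonz(im,u,v,z,p,Rc)).round(1))
foot([-323,100,9]); foot([-323,120,80])
foot([-405,34,80],45);foot([-405,34,12],45)
E
```

```text
b [-269.4   -1.    40. ]
b [-376.1   -1.8   40. ]
b [-377.2   52.8   40. ]
b [-268.6   51.6   40. ]
fence [-310.1    1.5   36. ]
fence [-415.6   -3.3   36. ]
fence [-219.8    3.3   36. ]
wt [-242.9   50.7   30. ]
wt [-235.5   78.6   30. ]
wn [-126.4   64.2   30. ]
wn2 [-146.3   49.4   30. ]
cheek [-164.9   86.7   36. ]
plate [-128.1  -30.4   55. ]
plate [-122.9  103.2   55. ]
row [-2.68, 0.03, 0.04, 0.0, -0.0, -0.0] rows>= 0.5
row [-4.68, 0.03, -7.06, 0.0, -0.0, -0.0] rows>= 1.7
row [3.92, 21.2, -1.68, 0.785, -0.0, -0.0] rows>= 5.2
row [3.92, 21.2, 5.12, 0.785, -0.0, -0.0] rows>= 5.2
```

send_rows:
  rows:
    - [[-2,0,0,0,0,0],[-2.7,0,-3,0,0,0],[-2.7,0,-7,0,0,0],[-1.4,4.5,-6.8,0.147,0,0],[0,9,-6.2,0.294,0,0],[1.3,13.3,-5.1,0.441,0,0],[2.6,17.4,-3.6,0.588,0,0],[3.9,21.2,-1.7,0.735,0,0],[3.9,21.2,-1.7,0.785,0,0],[3.9,21.2,-1.7,0.785,0,0]]

```text
clock: 6.65
eef_pos: [481.6, -323.9, 223.0]
tool_rot: [-2.357, 0.004, -0.11]
force: [-0.9, -0.2, -1.7]
width: 13.3
gripper_force: 59.3
```

send_rows:
  rows:
    - [[0,0,0,0,0,0],[0,0,0,0,0,0]]

```text
clock: 6.85
eef_pos: [485.0, -316.6, 229.6]
tool_rot: [-2.358, -0.003, -0.098]
force: [0.2, 0.9, -0.1]
width: 13.2
gripper_force: 59.3
```

```bash
python3 - <<'E'
from h import *
s,p,Rc=pose(); print(s['clock'],p,s['width'],s['force'],s['qpos'].round(2),w2jig(p+Rc.apply([0,0,L])),w2jig(J+Rc.apply([0,0,1])))
foot([-405,32,12],45); foot([-375,32,12],45)
im=dict(np.load('pics/top0.png.npz')); g=cv2.cvtColor(im['pixels'],cv2.COLOR_RGB2GRAY).astype(float)
for u in range(302,338,5):
    c=g[262:276,u]; k=np.argmin(np.diff(c)); hi,lo=c[max(k-1,0)],c[min(k+2,13)]; t=(hi+lo)/2
    i=np.flatnonzero(c<t)[0]; v=262+i-1+(c[i-1]-t)/(c[i-1]-c[i]); print(u,round(v,2),w2jig(onz(im,u,v,48)).round(1))
E
```

```text
6.85 [ 485.0455096  -316.60934108  229.63104996] 13.227708254228224 [ 0.23957034  0.87936312 -0.13750209] [ 0.85  0.86 -0.1   1.51 -0.53  1.35 -0.63] [-403.18959707   33.12678216   81.66645384] [ 7.05570104e-01  1.51459626e-04 -7.08640110e-01]
row [0.09, 5.08, 4.81, 0.002, 0.0, 0.004] rows>= 1.4
row [0.1, 2.96, 6.93, 0.002, 0.0, 0.004] rows>= 1.5
302 266.83 [-141.    58.6   30. ]
307 267.3 [-154.1   59.3   30. ]
312 267.29 [-167.2   58.7   30. ]
317 267.53 [-180.2   58.8   30. ]
322 267.62 [-193.3   58.5   30. ]
327 267.82 [-206.4   58.5   30. ]
332 268.24 [-219.4   59.1   30. ]
337 267.68 [-232.4   57.1   30. ]
```

send_rows:
  rows:
    - [[0,2.5,2.4,0,0,0],[0,5,4.8,0,0,0],[0,5,4.8,0,0,0],[0,4.3,5.5,0,0,0],[0,3.8,6,0,0,0],[0,3.5,6.3,0,0,0],[0,3,6.8,0,0,0],[0,2.5,7.3,0,0,0],[0.05,2,7.8,0,0,0],[0.1,1.5,8.3,0,0,0]]

```text
clock: 7.85
eef_pos: [489.7, -270.6, 158.8]
tool_rot: [-2.357, -0.0, -0.102]
force: [-0.9, -4.4, 1.4]
width: 13.8
gripper_force: 59.9
```

```bash
python3 - <<'E'
from h import *
s,p,Rc=pose(); print(s['clock'],s['width'],s['force'],s['qpos'].round(2),w2jig(p+Rc.apply([0,0,L])),w2jig(J+Rc.apply([0,0,1])))
im=grab('wrist','w4.png'); foot([-270,31,12],45); foot([-116,30,12],45)
E
```

```text
7.85 13.786978966627299 [-0.87564941 -4.44205064  1.39006914] [ 0.81  0.93 -0.12  1.62 -0.57  1.17 -0.58] [-356.7159318    33.05417617   10.97699619] [ 7.06579807e-01 -5.22764745e-04 -7.07633170e-01]
row [0.22, -6.04, 5.95, -0.001, 0.001, 0.001] rows>= 1.7
row [0.34, -16.92, 16.85, -0.001, 0.001, 0.001] rows>= 4.8
```

View pics/w4.png

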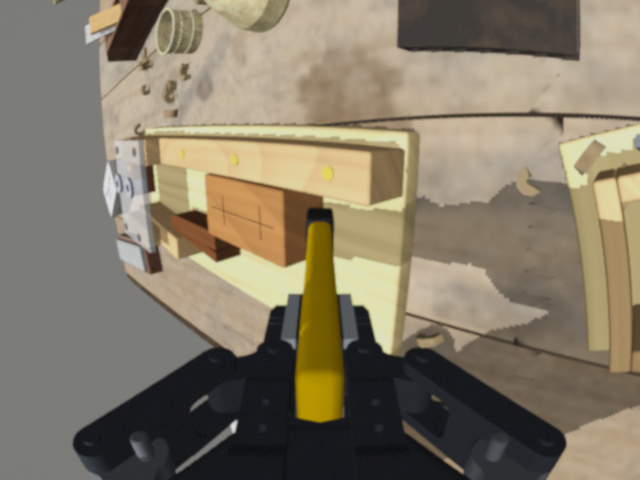

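The boot is square on the tail at (320,215), and the blank still lies along the fence. I'll keep feeding.

send_rows:
  rows:
    - [[0.02,-0.7,0.7,0,0,0],[0.04,-1.4,1.4,0,0,0],[0.06,-2.1,2.1,0,0,0],[0.08,-2.8,2.8,0,0,0],[0.1,-3.5,3.5,0,0,0],[0.12,-4.2,4.2,0,0,0],[0.14,-4.9,4.9,0,0,0],[0.16,-5.6,5.6,0,0,0],[0.18,-6.3,6.3,0,0,0],[0.2,-7,7,0,0,0]]

```text
clock: 8.9
eef_pos: [501.1, -172.3, 158.5]
tool_rot: [-2.357, 0.001, -0.101]
force: [-3.4, -4.6, 1.0]
width: 13.3
gripper_force: 59.9
```

```bash
python3 - <<'E'
from h import *
s,p,Rc=pose(); print(s['clock'],s['width'],s['force'],w2jig(p+Rc.apply([0,0,L])),w2jig(J+Rc.apply([0,0,1])))
im=grab('wrist','w5.png');a=im['pixels'];h=cv2.cvtColor(np.asarray(a,np.uint8),cv2.COLOR_RGB2HSV)
m=cv2.inRange(h,(8,140,110),(17,255,255)); n,l,st,c=cv2.connectedComponentsWithStats(m); k=[i for i in range(1,n) if st[i,4]>300]; print(st[k],c[k].round())
for z in(58,):
  for i in k:
    cn,_=cv2.findContours((l==i).astype(np.uint8),0,2); q=cv2.approxPolyDP(cn[0],4,True)[:,0]; print([w2jig(wonz(im,*map(float,t),z,p,Rc)).round(0).tolist() for t in q])
foot([-116,30,12],45)
E
```

```text
8.9 13.334897980591808 [-3.43690821 -4.55448702  0.99363058] [-257.82011138   31.77390565   10.68353883] [ 7.06354488e-01  4.68407070e-04 -7.07858120e-01]
[[ 205  176   81  121 6818]] [[248. 228.]]
[[-150.0, -2.0, 40.0], [-147.0, 65.0, 40.0], [-245.0, 77.0, 40.0], [-231.0, 67.0, 40.0], [-244.0, 65.0, 40.0], [-245.0, 54.0, 40.0], [-254.0, 51.0, 40.0], [-254.0, -2.0, 40.0]]
row [0.17, -9.87, 9.81, -0.002, 0.002, 0.001] rows>= 2.8
```

send_rows:
  rows:
    - [[0,-0.7,0.7,0,0,0],[0,-1.4,1.4,0,0,0],[0,-2.1,2.1,0,0,0],[0,-2.8,2.8,0,0,0],[0,-3.5,3.5,0,0,0],[0,-4.2,4.2,0,0,0],[0,-4.9,4.9,0,0,0],[0,-5.6,5.6,0,0,0],[0.03,-6.3,6.3,0,0,0],[0.05,-7,7,0,0,0]]

```text
clock: 9.95
eef_pos: [512.1, -73.4, 158.6]
tool_rot: [-2.357, -0.0, -0.101]
force: [-1.0, -3.1, 0.2]
width: 13.6
gripper_force: 59.4
```

```bash
python3 - <<'E'
from h import *
s,p,Rc=pose(); print(s['clock'],s['width'],s['force'],s['qpos'].round(2),w2jig(p+Rc.apply([0,0,L])),w2jig(J+Rc.apply([0,0,1])))
foot([-116,30,12],45)
E
```

```text
9.95 13.553299282685783 [-1.00720515 -3.1105549   0.19296312] [ 0.61  0.85 -0.25  1.91 -0.77  0.84 -0.6 ] [-158.31712345   30.65998272   10.81509465] [ 7.06758295e-01 -1.16957975e-04 -7.07455086e-01]
row [0.07, -3.07, 2.91, 0.0, -0.0, -0.0] rows>= 0.8
```

send_rows:
  rows:
    - [[0.02,-0.5,0.5,0,0,0],[0.04,-1,1,0,0,0],[0.05,-1.5,1.5,0,0,0],[0.05,-2,2,0,0,0],[0.05,-2.4,2.4,0,0,0],[0.05,-2.6,2.6,0,0,0],[0.05,-2.8,2.8,0,0,0],[0.05,-2.9,2.9,0,0,0],[0.05,-2.9,2.9,0,0,0]]

```text
clock: 10.85
eef_pos: [516.7, -33.3, 158.5]
tool_rot: [-2.356, 0.0, -0.101]
force: [-1.0, -2.4, 0.7]
width: 13.4
gripper_force: 59.6
```

send_rows:
  rows:
    - [[0,-0.1,0.1,0,0,0],[0,-0.2,0.2,0,0,0],[0,-0.2,0.2,0,0,0]]

```text
clock: 11.15
eef_pos: [517.0, -30.4, 158.5]
tool_rot: [-2.357, 0.0, -0.101]
force: [-0.7, -2.0, -0.1]
width: 13.1
gripper_force: 59.5
```

```bash
python3 - <<'E'
from h import *
s,p,Rc=pose(); print(s['clock'],s['width'],s['force'],w2jig(p+Rc.apply([0,0,L])),w2jig(J+Rc.apply([0,0,1])))
E
```

```text
11.15 13.084830513428154 [-0.73485072 -2.0409827  -0.11915086] [-115.00419339   30.14710033   10.74857709] [ 7.06851380e-01 -1.15193412e-04 -7.07362081e-01]
```

send_rows:
  rows:
    - [[0,-0.15,0.15,0,0,0],[0,-0.25,0.25,0,0,0],[0,-0.25,0.25,0,0,0]]

```text
clock: 11.45
eef_pos: [517.4, -29.1, 158.4]
tool_rot: [-2.36, -0.001, -0.103]
force: [-4.0, -10.8, 4.7]
width: 13.6
gripper_force: 61.1
```

send_rows:
  rows:
    - [[0,-0.15,0.15,0,0,0],[0,-0.2,0.2,0,0,0],[0,-0.2,0.2,0,0,0]]

```text
clock: 11.75
eef_pos: [517.8, -28.5, 158.0]
tool_rot: [-2.363, -0.002, -0.105]
force: [-6.3, -16.1, 9.0]
width: 13.4
gripper_force: 61.9
```

```bash
python3 - <<'E'
from h import *
s,p,Rc=pose(); print(s['clock'],s['width'],s['force'],w2jig(p+Rc.apply([0,0,L])),w2jig(J+Rc.apply([0,0,1])))
E
```

```text
11.75 13.417120147616751 [ -6.31595813 -16.05124605   8.95097331] [-113.83630842   28.88706487    9.42546661] [ 0.7022942  -0.0040458  -0.71187533]
```

```bash
python3 - <<'E'
from h import *
for q in [(-125,29,11),(-190,29,76),(-262,74.5,76),(-262,74.5,12),(-245,74.5,12)]: foot(q,45)
E
```

```text
row [0.07, 0.81, -0.9, 0.007, -0.004, -0.002] rows>= 0.2
row [0.11, 0.87, -10.09, 0.007, -0.004, -0.002] rows>= 2.0
row [-4.42, 6.0, -15.16, 0.007, -0.004, -0.002] rows>= 3.4
row [-4.43, 10.5, -10.61, 0.007, -0.004, -0.002] rows>= 3.1
row [-4.43, 9.29, -9.41, 0.007, -0.004, -0.002] rows>= 2.8
```

send_rows:
  rows:
    - [[0,0.5,-0.5,0,0,0],[0,1.2,-1.2,0,0,0],[0,1.2,-4,0,0,0],[0,1.2,-7,0,0,0],[0.1,1.2,-10.5,0,0,0],[-2,3.5,-13,0,0,0],[-4.4,6.2,-15.4,0,0,0],[-4.4,6.2,-15.4,0,0,0],[-4.4,6.2,-15.4,0,0,0]]

```text
clock: 12.65
eef_pos: [458.4, -172.2, 223.6]
tool_rot: [-2.356, 0.0, -0.103]
force: [0.1, 1.3, -1.0]
width: 13.3
gripper_force: 59.3
```

```bash
python3 - <<'E'
from h import *
s,p,Rc=pose(); print(s['clock'],s['width'],s['force'],w2jig(p+Rc.apply([0,0,L])),w2jig(J+Rc.apply([0,0,1])))
foot([-262,74.5,12],45); foot([-245,74.5,12],45)
im=grab('wrist','w6.png')
E
```

```text
12.65 13.297509095367754 [ 0.13879211  1.2881801  -0.95320219] [-261.87672088   73.89078477   76.04717614] [ 0.70756955 -0.00144986 -0.70664222]
row [-0.03, 4.53, 4.52, -0.001, -0.001, -0.002] rows>= 1.3
row [-0.04, 3.33, 5.72, -0.001, -0.001, -0.002] rows>= 1.3
```

View pics/w6.png

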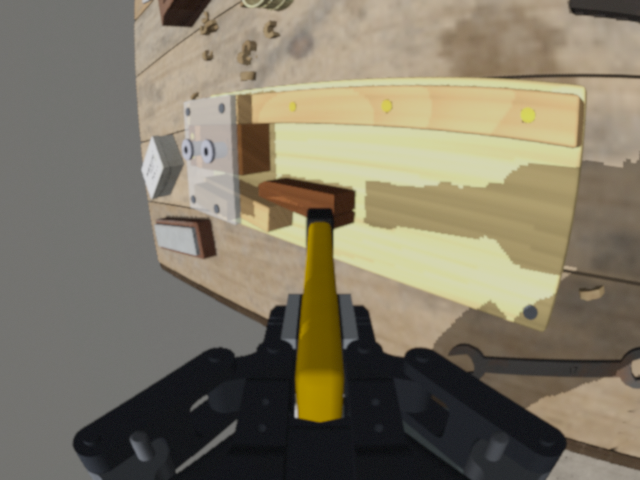

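The blank sits home under the plate at (255,150). The wedge lies at (260–354, 180–220), and its tail end face is at u≈354.

```bash
python3 - <<'E'
from h import *
s,p,Rc=pose(); im=dict(np.load('pics/w6.png.npz'))
for n,u,v,z in [('tail in top',354,190,48),('tail in bot',354,200,18),('tail out bot',353,222,18),('tail out top',340,212,48),('nose',260,186,48),('blank tail top',271,126,58),('blank tail top',271,172,58),('fence',271,125,54),('fence',500,142,54),('plate',238,97,73),('plate',238,222,73)]:
    print(n,w2jig(wonz(im,u,v,z,p,Rc)).round(1))
h=cv2.cvtColor(im['pixels'],cv2.COLOR_RGB2HSV); print([ (u,h[205,u].tolist()) for u in range(334,362,3)])
E
```

```text
tail in top [-253.4   50.2   30. ]
tail in bot [-228.8   67.6    0. ]
tail out bot [-228.4   88.6    0. ]
tail out top [-238.8   71.2   30. ]
nose [-126.3   64.5   30. ]
blank tail top [-160.8    1.1   40. ]
blank tail top [-159.2   45.    40. ]
fence [-155.6    0.3   36. ]
fence [-370.1    0.8   36. ]
plate [-128.5  -28.2   55. ]
plate [-118.6  100.2   55. ]
[(334, [11, 160, 75]), (337, [12, 150, 56]), (340, [12, 190, 55]), (343, [11, 164, 56]), (346, [13, 170, 57]), (349, [10, 161, 57]), (352, [12, 153, 60]), (355, [29, 65, 165]), (358, [30, 53, 213]), (361, [31, 54, 213])]
```

send_rows:
  rows:
    - [[0,2.2,2.2,0,0,0],[0,4.5,4.5,0,0,0],[0,4.5,4.5,0,0,0],[0,3.8,5.2,0,0,0],[0,3.3,5.7,0,0,0],[0,2.8,6.2,0,0,0],[0,2.3,6.7,0,0,0],[0,1.8,7.2,0,0,0],[0,1.3,7.7,0,0,0],[0,0.8,8.2,0,0,0]]

```text
clock: 13.7
eef_pos: [463.8, -119.2, 160.1]
tool_rot: [-2.357, -0.0, -0.101]
force: [-0.3, -0.7, -0.1]
width: 13.6
gripper_force: 59.5
```

```bash
python3 - <<'E'
from h import *
s,p,Rc=pose(); print(s['clock'],s['width'],s['force'],w2jig(p+Rc.apply([0,0,L])),w2jig(J+Rc.apply([0,0,1])))
foot([-190,73.5,12],45)
E
```

```text
13.7 13.557076010334326 [-0.34413428 -0.67483461 -0.14263615] [-208.74400091   74.02808776   12.37173805] [ 7.06654705e-01 -4.22027685e-04 -7.07558442e-01]
row [0.06, -1.29, 1.35, 0.001, -0.0, 0.0] rows>= 0.4
```

send_rows:
  rows:
    - [[0,-0.4,0.4,0,0,0],[0,-0.7,0.7,0,0,0],[0.03,-1.1,1.1,0,0,0],[0.06,-1.4,1.4,0,0,0],[0.1,-1.7,1.7,0,0,0],[0.13,-2,2,0,0,0],[0.15,-2.2,2.2,0,0,0],[0.15,-2.2,2.2,0,0,0]]

```text
clock: 14.5
eef_pos: [468.6, -88.8, 160.0]
tool_rot: [-2.357, -0.0, -0.101]
force: [2.3, -1.9, -1.1]
width: 13.4
gripper_force: 59.5
```

send_rows:
  rows:
    - [[0.02,-0.1,0.1,0,0,0],[0.04,-0.2,0.2,0,0,0],[0.04,-0.2,0.2,0,0,0]]

```text
clock: 14.8
eef_pos: [469.1, -86.0, 159.9]
tool_rot: [-2.357, -0.0, -0.101]
force: [0.6, -3.0, -1.2]
width: 13.2
gripper_force: 59.5
```

```bash
python3 - <<'E'
from h import *
s,p,Rc=pose(); print(s['clock'],s['width'],s['force'],w2jig(p+Rc.apply([0,0,L])),w2jig(J+Rc.apply([0,0,1])))
E
```

```text
14.8 13.2385869330566 [ 0.63196177 -3.01331571 -1.22612565] [-175.08642104   72.24176082   12.15644654] [ 7.06852149e-01 -2.22959425e-05 -7.07361322e-01]
```

send_rows:
  rows:
    - [[0,-0.1,0.1,0,0,0],[0.02,-0.2,0.2,0,0,0],[0.02,-0.2,0.2,0,0,0]]

```text
clock: 15.1
eef_pos: [469.4, -84.7, 159.9]
tool_rot: [-2.359, -0.0, -0.102]
force: [-0.1, -7.0, 3.3]
width: 13.6
gripper_force: 60.6
```

send_rows:
  rows:
    - [[0,-0.1,0.1,0,0,0],[0.02,-0.2,0.2,0,0,0],[0.02,-0.2,0.2,0,0,0]]

```text
clock: 15.4
eef_pos: [469.7, -83.9, 159.6]
tool_rot: [-2.362, -0.001, -0.104]
force: [-3.4, -13.5, 6.7]
width: 13.5
gripper_force: 61.5
```

```bash
python3 - <<'E'
from h import *
s,p,Rc=pose(); print(s['clock'],s['width'],s['force'],w2jig(p+Rc.apply([0,0,L])),w2jig(J+Rc.apply([0,0,1])))
E
```

```text
15.4 13.498569228167918 [ -3.35500253 -13.48108213   6.74364004] [-173.70226046   71.39316872   11.1284852 ] [ 0.70298097 -0.00266383 -0.71120367]
```

send_rows:
  rows:
    - [[0,0,0,0,0,0],[0,0.5,-0.5,0,0,0],[0,1.5,-1.5,0,0,0],[0,2,-5,0,0,0],[0,2,-9,0,0,0],[0,2,-13,0,0,0],[0,2,-13,0,0,0]]

```text
clock: 16.1
eef_pos: [459.7, -190.8, 239.8]
tool_rot: [-2.362, -0.004, -0.106]
force: [0.4, -0.5, -2.0]
width: 13.7
gripper_force: 59.4
```

```bash
python3 - <<'E'
from h import *
s,p,Rc=pose(); print(s['clock'],p,s['width'],s['force'],w2jig(p+Rc.apply([0,0,L])),w2jig(J+Rc.apply([0,0,1])))
row(np.array([521.5,-356,290]),R.from_euler('xyz',[np.pi,0,.275]))
im=grab('wrist','w7.png')
o=[w2jig(wonz(im,u,v,z,p,Rc)).round(1) for u,v,z in [(300,200,18)]]
h=cv2.cvtColor(im['pixels'],cv2.COLOR_RGB2HSV); m=cv2.inRange(h,(5,110,40),(15,255,130))
n,l,st,c=cv2.connectedComponentsWithStats(m)
for i in range(1,n):
    if st[i,4]>250: print(st[i],c[i].round())
E
```

```text
16.1 [ 459.67688709 -190.84924508  239.79452076] 13.730871629133887 [ 0.41308125 -0.51204652 -2.01413003] [-281.0691717    69.91852914   91.39968057] [ 0.70318015 -0.00604332 -0.71098604]
row [7.91, 7.7, -14.64, -0.77, -0.152, -0.36] rows>= 5.8
[ 239  127   64   84 2996] [265. 172.]
[195 220  21  35 414] [206. 236.]
```

View pics/w7.png

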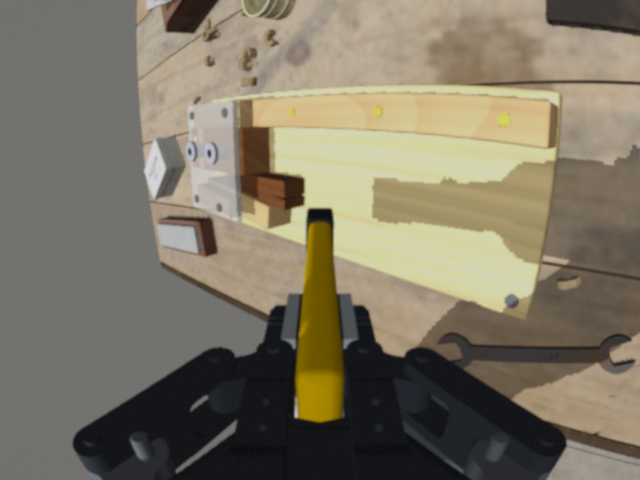

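The wedge is in between the blank and the cheek, with its tail at (303,178–207). The blank is unmoved. Now I'll carry the stick back.

send_rows:
  rows:
    - [[1.1,1.1,-2.1,-0.11,-0.022,-0.051],[2.2,2.2,-4.2,-0.22,-0.043,-0.103],[3.4,3.3,-6.3,-0.33,-0.065,-0.154],[4.5,4.4,-8.4,-0.44,-0.087,-0.206],[5.6,5.5,-10.5,-0.55,-0.109,-0.257],[6.8,6.6,-12.5,-0.66,-0.13,-0.309],[7.9,7.7,-14.6,-0.77,-0.152,-0.36],[7.9,7.7,-14.6,-0.77,-0.152,-0.36],[7.9,7.7,-14.6,-0.77,-0.152,-0.36],[7.9,7.7,-14.6,-0.77,-0.152,-0.36]]

```text
clock: 17.15
eef_pos: [520.9, -349.4, 285.1]
tool_rot: [-3.131, 0.004, 0.279]
force: [0.1, -1.2, -1.1]
width: 13.4
gripper_force: 59.2
```

```bash
python3 - <<'E'
from h import *
im=dict(np.load('pics/w7.png.npz')); p7=np.array([459.68,-190.85,239.79]); 
s,p,Rc=pose(); print(s['clock'],p,s['tool_rot'],s['width'],s['force'])
R7=R.from_euler('xyz',[-2.362,-.004,-.106])
print('tail bot',[w2jig(wonz(im,u,v,18,p7,R7)).round(1) for u,v in [(303,191),(303,207)]])
row(np.array([521.5,-356,290]),R.from_euler('xyz',[np.pi,0,.275]))
im=grab('wrist','w8.png'); h=cv2.cvtColor(im['pixels'],cv2.COLOR_RGB2HSV)
# holder foot: pale mask around
m=cv2.inRange(h,(22,40,120),(34,150,255)); n,l,st,c=cv2.connectedComponentsWithStats(m)
for i in range(1,n):
    if st[i,4]>800: 
        q=cv2.minAreaRect(np.argwhere(l==i)[:,::-1].astype(np.float32)); print(st[i],[wonz(im,*map(float,t),8,p,Rc).round(1).tolist() for t in cv2.boxPoints(q)])
m=cv2.inRange(h,(22,200,60),(34,255,255)); 
for v in (230,250,270): u=np.flatnonzero(m[v,250:400])+250; print(v,u.min(),u.max())
E
```

```text
17.15 [ 520.91229176 -349.40913787  285.06929012] [-3.13077977  0.00357131  0.27946948] 13.374321394019471 [ 0.12937252 -1.24437722 -1.13715062]
tail bot [array([-166.1,   69.3,    0. ]), array([-165.7,   87.4,    0. ])]
row [-0.13, 0.64, -0.5, -0.011, 0.004, 0.004] rows>= 0.2
[   0   56  194   70 1878] [[589.3, 83.0, 8.0], [605.3, 79.3, 8.0], [572.1, -206.8, 8.0], [559.3, -205.7, 8.0]]
[    0    72   181   200 19399] [[378.7, 169.1, 8.0], [582.5, 74.1, 8.0], [552.2, -214.7, 8.0], [393.5, -189.3, 8.0]]
[ 282  141   97  121 4118] [[566.1, -296.5, 8.0], [591.2, -381.8, 8.0], [477.1, -420.0, 8.0], [449.8, -326.5, 8.0]]
[311 181  37  51 876] [[536.8, -332.7, 8.0], [546.3, -365.3, 8.0], [498.8, -380.0, 8.0], [488.9, -346.1, 8.0]]
230 309 330
250 308 331
270 306 332
```

send_rows:
  rows:
    - [[-0.17,0.64,0,-0.011,0.004,0],[-0.17,0.64,0,-0.011,0.004,0],[-0.17,0.64,0,-0.011,0.004,0]]

```text
clock: 17.5
eef_pos: [521.6, -357.9, 286.4]
tool_rot: [3.137, -0.002, 0.279]
force: [0.3, 0.3, -0.7]
width: 13.4
gripper_force: 59.3
```

```bash
python3 - <<'E'
from h import *
s,p,Rc=pose(); print(s['clock'],p,s['tool_rot'],s['width'],s['force'])
row(np.array([521.,-356,196]),R.from_euler('xyz',[np.pi,0,.275]))
E
```

```text
17.5 [ 521.64583474 -357.92569922  286.44722652] [ 3.13669786e+00 -2.17888968e-03  2.78663386e-01] 13.390828607612427 [ 0.25417096  0.29227982 -0.68836367]
row [-0.03, -0.25, 9.04, 0.005, -0.002, 0.004] rows>= 1.8
```

send_rows:
  rows:
    - [[0,-0.15,1.5,0.004,0,0],[0,-0.15,3,0.004,0,0],[0,-0.15,4.5,0.004,0,0],[0,-0.15,6,0.004,0,0],[0,-0.15,7.5,0.004,0,0],[0,-0.15,8.5,0.004,0,0],[0,-0.15,9,0.004,0,0],[0,-0.15,9,0.004,0,0]]

```text
clock: 18.3
eef_pos: [521.7, -356.1, 195.7]
tool_rot: [3.142, -0.001, 0.28]
force: [0.3, 0.0, -0.2]
width: 13.0
gripper_force: 59.3
```

send_rows:
  rows:
    - [[0,0,0.2,0,0,0],[0,0,0.4,0,0,0],[0,0,0.4,0,0,0]]

```text
clock: 18.6
eef_pos: [522.1, -356.5, 192.8]
tool_rot: [3.14, -0.003, 0.28]
force: [-0.3, -0.1, -0.4]
width: 13.3
gripper_force: 59.3
```

send_rows:
  rows:
    - [[0,0,0.1,0,0,0],[0,0,0.2,0,0,0],[0,0,0.2,0,0,0]]

```text
clock: 18.9
eef_pos: [522.3, -356.7, 191.4]
tool_rot: [3.139, -0.003, 0.28]
force: [0.1, 1.2, 3.8]
width: 13.6
gripper_force: 59.9
```

send_rows:
  rows:
    - [[0,0,0,0,0,0],[0,0,0,0,0,0],[0,0,0,0,0,0],[0,0,0,0,0,0],[0,0,0,0,0,0],[0,0,0,0,0,0],[0,0,0,0,0,0],[0,0,0,0,0,0]]
  grip: 0

```text
clock: 19.7
eef_pos: [522.1, -356.4, 190.6]
tool_rot: [3.14, -0.002, 0.28]
force: [0.0, -0.0, 0.9]
width: 85.7
gripper_force: 0.0
```

send_rows:
  rows:
    - [[0,0,-2,0,0,0],[0,0,-5,0,0,0],[0,0,-8,0,0,0],[0,0,-11,0,0,0],[0,0,-14,0,0,0],[0,0,-14,0,0,0]]

```text
clock: 20.3
eef_pos: [523.3, -357.7, 335.4]
tool_rot: [3.134, -0.008, 0.28]
force: [0.8, -0.6, -0.1]
width: 84.9
gripper_force: 0.0
```

send_rows:
  rows:
    - [[-3,4,-3,0,0,0],[-6,8,-3,0,0,0],[-9,12,-3,0,0,0],[-12,16,-3,0,0,0],[-15,20,-3,0,0,0],[-15,20,-3,0,0,0],[-15,20,-3,0,0,0]]

```text
clock: 21.0
eef_pos: [430.3, -591.8, 358.7]
tool_rot: [-3.141, -0.001, 0.276]
force: [0.4, -0.2, -0.2]
width: 85.6
gripper_force: 0.0
```

```bash
python3 - <<'E'
from h import *
s,p,Rc=pose(); print(s['clock'],p,s['width'],s['force'])
im=grab('top','top2.png'); a=cv2.cvtColor(np.asarray(im['pixels'],np.uint8),cv2.COLOR_RGB2HSV)
m=cv2.inRange(a,(26,200,100),(34,255,255)); m[:, :420]=0; m[:,520:]=0
q=cv2.minAreaRect(np.argwhere(m[:300]>0)[:,::-1].astype(np.float32)); print('stick top',onz(im,*q[0],183),q[1])
o=dict(np.load('pics/top0.png.npz'))['pixels']; d=np.abs(o.astype(int)-im['pixels']).max(2)>40
for n,(u0,u1,v0,v1) in dict(can=(335,368,170,208),tin=(280,310,172,206),box=(130,190,240,298)).items(): print(n,d[v0:v1,u0:u1].sum())
g=cv2.inRange(a,(5,120,40),(16,255,130))
row_=[ (u) for u in range(270,345) if g[273,u]]; print('wedge cols',row_[:1],row_[-1:], w2jig(onz(im,row_[-1],273,48)).round(1))
print(np.argwhere(cv2.inRange(a,(9,120,140),(17,255,255))[240:300,240:410]>0).shape)
E
```

```text
21.0 [ 430.34835465 -591.83265934  358.71134542] 85.63391060120266 [ 0.43712312 -0.17787032 -0.17908476]
stick top [ 520.52943184 -357.10430318  183.        ] (12.996430397033691, 3.8583152294158936)
can 0
tin 0
box 0
wedge cols [296] [309] [-160.    74.2   30. ]
(131, 2)
```

```bash
python3 - <<'E'
from h import *
a=dict(np.load('pics/top0.png.npz')); b=dict(np.load('pics/top2.png.npz'))
for v in (270,273,276):
    print(v,'t0',cv2.cvtColor(a['pixels'],7)[v,328:345].tolist()); print('t2',cv2.cvtColor(b['pixels'],7)[v,294:322].tolist())
for u in (310,312,314): print(u,w2jig(onz(b,u,273,48)).round(1))
E
```

```text
270 t0 [58, 56, 61, 57, 58, 56, 58, 60, 71, 131, 187, 190, 186, 188, 188, 186, 187]
t2 [137, 139, 104, 61, 62, 63, 64, 64, 59, 56, 57, 59, 59, 55, 56, 60, 59, 55, 71, 131, 189, 190, 189, 189, 190, 190, 191, 194]
273 t0 [61, 59, 63, 62, 58, 61, 60, 59, 68, 129, 188, 187, 188, 189, 186, 185, 187]
t2 [130, 116, 71, 58, 56, 56, 56, 55, 57, 57, 55, 60, 57, 48, 39, 30, 21, 20, 74, 157, 190, 189, 191, 188, 189, 192, 187, 190]
276 t0 [58, 57, 61, 58, 55, 57, 55, 44, 69, 135, 185, 188, 184, 188, 188, 188, 187]
t2 [171, 178, 160, 178, 177, 171, 160, 125, 105, 85, 67, 57, 59, 57, 58, 64, 61, 56, 87, 157, 191, 192, 188, 191, 190, 190, 188, 188]
310 [-162.6   74.1   30. ]
312 [-167.8   73.9   30. ]
314 [-173.    73.6   30. ]
```

```bash
python3 -c "
from cell import ctrl
print(ctrl.finish_job())"
```

```text
the job is handed in; nothing more can be done
None
```

I handed the job in at about 21 s; no verdict came back. By my last measurements the blank is home against stop and fence, the wedge is jammed tight, the stick is upright in its holder, and the oil can, tin and box have not moved.

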